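# Home the measuring slide and zero the readout

## Robot

A 6-joint arm with a two-finger parallel gripper is mounted at the origin on the work surface. World frame = base frame: x ahead of the robot, y to its left, z up, the work surface at z = 0. Lengths are in mm, angles in rad, forces in N, time in s.
With the tool pointing down it reaches from about 350 to 925 mm from the base axis. Payload 6.4 kg.
Tool frame: the origin (TCP) lies on the centre line of the jaws, within the pads' length; the fingertips stand 8 mm ahead of it and the grasp point (between the pads) lies 11 mm behind it; z points along the fingers, y is the line along which they close (so a half turn about z gives the same grasp; the last joint's range is limited). The gripper opens to 85 mm and grips with 20 to 120 N. Pads are 22 mm wide; open, the fingers measure 114 mm over their backs; the gripper's body (76 mm by 85 mm) begins 54 mm behind the grasp point. The pads swing forward as they close: fully open they stand 13 mm farther back than shut.
Start: joints at [0.959, 0.245, 1.558, -0, 1.339, -0.174], TCP at [275.565, 588.709, 239.29] pointing down, gripper open.
Joint ranges: [-3.13, 3.13], [-1.02, 2.26], [0.13, 2.54], [-0.95, 4.09], [0.21, 2.88], [-2.74, 2.74]. Speed limits (rad/s): [2.57, 2.57, 3.14, 3.14, 3.14, 3.14].

## Interface

Orientations are given as a rotation vector (axis times angle).
In Python, from bench import env gives the robot as it stands. The module is installed in compiled form; this text tells all that it offers.
- The arm moves only by the tool carry_out, never from a script. Its arguments are lists of equal length, an entry for each row: "travel": the shift along the tool's x, y, z each as a share of 30 mm, from -1 to 1, a list of three; "angular": the turn, a rotation vector about the tool's x, y, z each as a share of 6 degrees, from -1 to 1, a list of three; "claw": the closure, from -1 (fully open) to 1 (shut). A call has 1 to 20 rows; each row shifts and turns the commanded pose from where the row before left it, along the tool's axes as they then stand; what a row does not reach is not made up. A row lasts 1/8 s, in which the tool goes at most 62.5 mm and 10.7 degrees, less where a joint would pass 70% of its speed; a pose out of reach is approached as far as the arm can. A call with a number of a shift or a turn outside -1 to 1 is refused whole. A call with a gripper value outside its range is refused whole. The fingers move at their own pace and stop on an object; the grip force is fixed at half the most. Time passes only in rows, so rows that do not move let the fingers close. It gives the time, the measured TCP pose, the force, the opening and the grip force at its end, in the units of the state.
- env.state(): the state, without advancing time (a new reading comes with each control period).
- env.grab_frame(name): name is "scene" or "side" or "wrist"; returns the picture (480x640x3 uint8, blue, green, red); there is no depth.
- env.camera_info(name): a dict with "K" (3x3 intrinsics, pixels), "dist_coeffs" ([k1, k2, p1, p2, k3] as OpenCV has them; the pictures are not rectified), "world_to_cam" (4x4, takes a point from world to camera coordinates); the wrist camera has in their place "tool_from_camera" (4x4, takes a point from camera to tool coordinates, whose origin is the TCP and whose axes are the flange's). Camera axes: x right, y up, looking along -z (the intrinsics and any distortion apply to the point x, -y, -z); pixel columns grow to the right and rows downward; lengths in mm; the calibration is good to about 2 mm. A picture is of the moment at which its call begins: read the wrist's pose just before it. camera_info takes no time and is no camera call.
- env.job_done(): hands the job in; it is judged then, once.
Trained networks look in the newest picture that a camera, given by its name, has taken for a name from the list of things; names that differ only in an ending like _2 or _b are one class to them, and where a whole thing is asked for, a point or a joint stands for the part that bears it (a point fixed in the world has none). Each returns a list of dicts, best first, with "score" (0 to 1); they miss things now and then, are a little off and sometimes report something else, mostly with a low value. They report only what shows in the picture. A call takes as long as a camera call.
- env.find_in(camera, label): "pixel" ([column, row] in pixels, amid what is visible of it).
- env.silhouettes(camera, label): "pixels" (480x640 bool, what is visible of it) and "pixel" ([column, row] in pixels, amid what is visible of it).
The state is a dict: "time_s": time; "joints": joint angles; "dq": joint speeds; "joint_torque": joint torques, N m; "ee_pos": TCP position; "ee_rot": TCP orientation; "force": force on the tool from outside, world axes, zero at the start; "moment": the same for the moment, N m; "gripper_width": finger opening in mm; "grasp_force": force on a finger pad.
Only numpy, scipy, OpenCV 4.12 (cv2) and the standard library are available. Lean on these libraries where they do the work, as an engineer would, in place of code of your own. Each camera call takes 0.05 s, during which the arm holds its last target. There are 200 camera calls.

## Task

Set the zero on the measuring bench: with the fingertips, gently push the carriage of the slide, with the clamped gear on it, away from the robot until it is fully home against its end stop, then gently press the long bar-shaped key on the readout box down and let it come up again. Leave the three round keys unpressed, lift nothing, and leave every loose thing standing where it is. Withdraw clear of everything.

Things in the scene. Friction and masses are not known exactly. Their poses are not given: they have to be found in the camera images.
- slide: fixed measuring slide on the table; grey base 300 mm long (x) x 150 wide (y), 26 mm high, with two rails whose tops are 36 mm above the table. Origin: centre of the underside, on the table. Its x axis is the travel direction of the carriage, pointing away from the robot (within 0.3 rad of world x) to the dark end stop block, 30 x 110 mm and 60 mm high, at the far end of the base
- carriage (a joint): position of the aluminium carriage along the slide's x axis, in m: 0 = nearest the robot, 0.100 = fully home against the end stop; starts between 0 and 0.06. It stays where it is left; about 2.5 N moves it slowly. The stop is rubber-faced and gives about 1 mm per 5 N
- carriage_mid (a point): middle of the underside of the carriage, 37 mm above the table, moving with it. It is a plate 120 x 110 mm whose top is 55 mm above the table, with an upright push plate (10 mm thick, 90 mm wide, top edge 91 mm above the table) along its robot-side edge; a dark steel gear (69 mm across, top 81 mm above the table) is clamped on the round stage disc in its middle
- push_face (a point): centre of the robot-side face of the push plate, 73 mm above the table; the plate's face extends 45 mm to either side, 18 mm up and (with the carriage's edge) 35 mm down from here. It moves with the carriage; push here along the slide's x axis. Axes as the slide's
- readout: fixed grey readout box, 130 mm deep (x) x 220 wide (y), key deck 35 mm above the table; the raised display housing at its far side (x from +29 to +63 mm) is 66 mm high. Origin: centre of its underside. x points away from the robot, y along the row of keys (yaw within 0.3 rad of world)
- bar_unit: fixed bezel of the bar key, on the deck; origin on the deck (35 mm above the table) under the key's centre. The four keys stand in one row 50 mm apart, in any order, 25 mm to the robot side of the box's middle
- bar_top (a point): centre of the top of the bar key: the only long key, 44 mm (box x) x 18 mm (box y), white plastic like the others; its top is 50 mm above the table when up. Moves with the key
- bar_key (a joint): how far the bar key is pressed, in m: 0 = up, 0.008 = fully down; it counts as pressed from 0.004 (about 4 N). Spring of 1000 N/m (fully down at about 8 N), comes up by itself
- round1_key (a joint): how far round key 1 (24 mm across, same height, plastic, spring and travel as the bar key) is pressed, in m
- round2_key (a joint): how far round key 2 (24 mm across, same height, plastic, spring and travel as the bar key) is pressed, in m
- round3_key (a joint): how far round key 3 (24 mm across, same height, plastic, spring and travel as the bar key) is pressed, in m
- round1_top (a point): centre of the top of round key 1
- round2_top (a point): centre of the top of round key 2
- round3_top (a point): centre of the top of round key 3
- plug_gauge: bystander, loose: steel plug gauge standing upright, 22 mm foot, 58 mm tall, near the robot-side edge of the readout box. Origin: centre of its underside
- ring_gauge: bystander, loose: steel ring gauge lying flat, 52 mm across, 16 mm tall, near the robot-side edge of the readout box. Origin: centre of its underside
- loupe: bystander, loose: black eyepiece loupe standing upright, 36 mm across, 34 mm tall, on the table off the robot-side end of the slide. Origin: centre of its underside
- setting_ball: bystander, loose: small steel ball on a stem and a 40 mm round foot, 62 mm tall, on the table off the robot-side end of the slide, across from the loupe. Origin: centre of its underside
- cleaner: bystander, loose: small white bottle, 34 mm across, 85 mm tall, behind the readout box. Origin: centre of its underside
- block_case: bystander, loose: closed wooden gauge-block case, 50 x 90 x 26 mm, behind the readout box. Origin: centre of its underside

How it is judged (in metres and radians):
On the way, in this order (a step that is already met when the one before it is completed fails the run):
1. the carriage is pushed fully home (value of joint carriage above 0.0975 m), for 0.2 s.
2. the bar key is pressed down (value of joint bar_key above 0.004 m), for 0.05 s.
At the end, for the whole second after the job is handed in: The carriage is home (within 3 mm of the stop), the bar key has been pressed at least 4 mm after that and is up again, the round keys are up, and every bystander is within 15 mm of where it stood (value of joint carriage above 0.097 m and value of joint each of bar_key, round1_key, round2_key, round3_key below 0.0015 m and distance of each of plug_gauge, ring_gauge, loupe, setting_ball, cleaner, block_case from where it was at the start of the episode below 0.015 m); the robot touches nothing.
It fails at once if a round key is pressed (2 mm or more) (value of joint any of round1_key, round2_key, round3_key above 0.002 m).
It fails at once if the bar key is pressed before the carriage is home (value of joint bar_key above 0.002 m and value of joint carriage below 0.096 m).
It fails at once if the carriage or its slide is pushed hard (over 60 N) (contact force between slide and anything else above 60 N).
It fails at once if the bar key is pressed hard (over 25 N) (contact force between bar_unit and anything else above 25 N).
It fails at once if a bystander is moved or lifted more than 15 mm, or tipped (not (distance of plug_gauge from where it was at the start of the episode below 0.015 m) or not (distance of ring_gauge from where it was at the start of the episode below 0.015 m) or not (distance of loupe from where it was at the start of the episode below 0.015 m) or not (distance of setting_ball from where it was at the start of the episode below 0.015 m) or not (distance of cleaner from where it was at the start of the episode below 0.015 m) or not (distance of block_case from where it was at the start of the episode below 0.015 m) or angle between any of plug_gauge, ring_gauge, loupe, setting_ball, cleaner, block_case's own z axis and vertical above 0.3 rad).
It also fails if it takes over 46 s, if anything falls off the work surface, if the arm or the gripper's body presses on something with over 40 N, if the wrist force passes 120 N, or if a joint passes its speed limit or range.

## Working session

There is one attempt and no reset: what is moved stays moved. The work goes in short steps, Python scripts to look and compute and a tool call to move; the robot and the scene stay as the last step left them, time stands still between calls to the robot, and variables do not carry over. Pictures are saved under pics/ and viewed, at most 10 in all, crops included, and the job is handed in when it is done.

Besides the shell and the picture viewer there is one more tool, called as a command line: name --argument value ..., lists and objects as JSON in quotes. carry_out: Moves the arm, as the interface text tells. Its arguments: {"type":"object","properties":{"travel":{"type":"array"},"angular":{"type":"array"},"claw":{"type":"array"}},"required":["travel","angular","claw"]}

```bash
mkdir -p pics; python3 - <<'E'
from bench import env
import cv2,numpy as np
s=env.state();print({k:np.round(v,3).tolist() for k,v in s.items()})
a=env.grab_frame("scene");b=env.grab_frame("side")
cv2.imwrite("pics/scene.png",a);cv2.imwrite("pics/side.png",b)
for c in("scene","side"):
  i=env.camera_info(c);print(c,np.round(i["K"],1).tolist(),np.round(i["dist_coeffs"],4).tolist(),np.round(i["world_to_cam"],3).tolist())
print(env.camera_info("wrist"))
E
```

```text
{'time_s': 0.0, 'joints': [0.959, 0.246, 1.559, -0.0, 1.339, -0.174], 'dq': [-0.0, 0.002, -0.002, 0.0, 0.001, -0.001], 'joint_torque': [-0.001, -42.951, -32.613, -0.0, 0.005, 0.0], 'ee_pos': [275.228, 588.235, 238.145], 'ee_rot': [-0.682, -3.066, 0.003], 'force': [-0.367, -0.377, -0.089], 'moment': [0.025, 0.007, -0.011], 'grasp_force': 0.0, 'gripper_width': 85.334}
scene [[606.4, 0.0, 320.2], [0.0, 606.4, 236.2], [0.0, 0.0, 1.0]] [-0.0613, 0.0, 0.0, 0.0, 0.0] [[-0.153, 0.988, -0.001, 101.026], [-0.82, -0.127, 0.558, 405.207], [0.551, 0.087, 0.83, -1644.379], [0.0, 0.0, 0.0, 1.0]]
side [[435.0, 0.0, 318.8], [0.0, 435.0, 238.4], [0.0, 0.0, 1.0]] [-0.0468, 0.0, 0.0, 0.0, 0.0] [[0.805, -0.593, 0.005, -451.605], [0.445, 0.61, 0.656, -263.891], [-0.392, -0.526, 0.755, -634.013], [0.0, 0.0, 0.0, 1.0]]
{'K': array([[370.00730815,   0.        , 322.23512604],
       [  0.        , 370.00730815, 233.02516998],
       [  0.        ,   0.        ,   1.        ]]), 'dist_coeffs': array([-0.02611594,  0.        ,  0.        ,  0.        ,  0.        ]), 'tool_from_camera': array([[-1.01725331e-03,  9.60878169e-01,  2.76969511e-01,
         6.96657467e+01],
       [ 9.99999391e-01,  8.59231591e-04,  6.91902195e-04,
        -4.23636964e-01],
       [ 4.26852760e-04,  2.76970047e-01, -9.60878458e-01,
        -1.33919655e+02],
       [ 0.00000000e+00,  0.00000000e+00,  0.00000000e+00,
         1.00000000e+00]])}
```

View pics/scene.png

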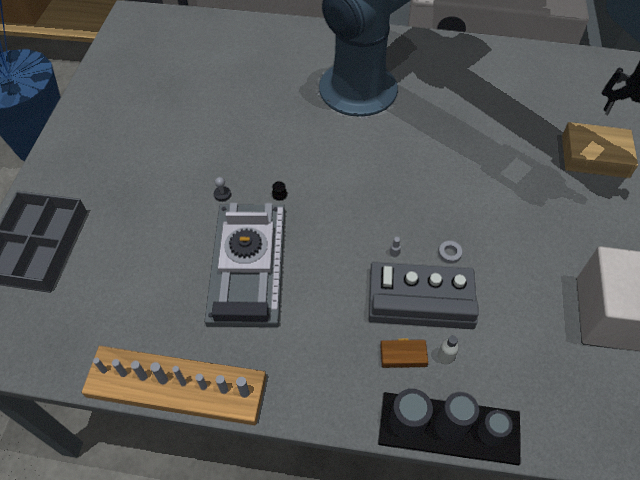

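View pics/side.png

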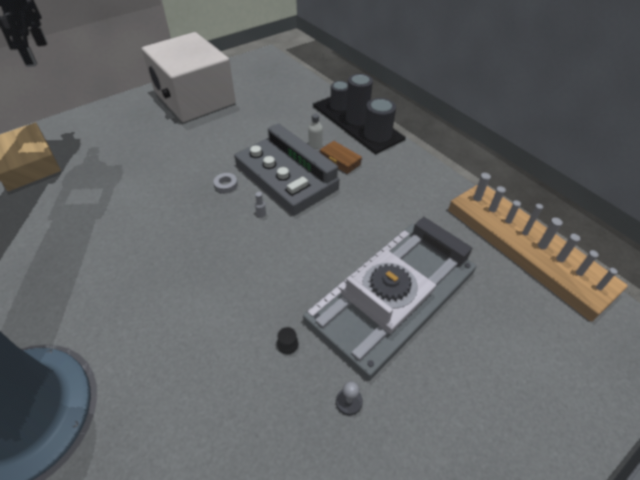

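```bash
cat > h.py <<'E'
from bench import env
import cv2,numpy as np
from scipy.spatial.transform import Rotation as R
def W2C(c,st=None):
    i=env.camera_info(c)
    if c!="wrist": return i,np.array(i["world_to_cam"])
    T=np.eye(4);T[:3,:3]=R.from_rotvec(st["ee_rot"]).as_matrix();T[:3,3]=st["ee_pos"]
    return i,np.linalg.inv(T@np.array(i["tool_from_camera"]))
F=np.diag([1.,-1,-1,1])
def ray(c,px,st=None):
    i,M=W2C(c,st);M=F@M
    u=cv2.undistortPoints(np.float64(px).reshape(-1,1,2),i["K"],i["dist_coeffs"]).reshape(-1,2)
    d=np.c_[u,np.ones(len(u))]@M[:3,:3]
    return -M[:3,:3].T@M[:3,3],d
def atz(c,px,z,st=None):
    o,d=ray(c,px,st);return o+d*((z-o[2])/d[:,2])[:,None]
def proj(c,P,st=None):
    i,M=W2C(c,st);M=F@M
    return cv2.projectPoints(np.float64(P).reshape(-1,1,3),cv2.Rodrigues(M[:3,:3])[0],M[:3,3],i["K"],np.array(i["dist_coeffs"]))[0].reshape(-1,2)
E
python3 - <<'E'
from h import *
Z=dict(push_face=73,carriage_mid=37,bar_top=50,round1_top=50,slide=18,readout=25,plug_gauge=29,ring_gauge=8,loupe=17,setting_ball=31,cleaner=42,block_case=26)
for c in("scene","side"):
  env.grab_frame(c)
  for l,z in Z.items():
    for r in env.find_in(c,l)[:3 if 'round' in l else 1]: print(c,l,round(r["score"],2),np.round(r["pixel"],1),np.round(atz(c,r["pixel"],z)[0],1))
# enlarged crops
a=cv2.imread("pics/scene.png")
cv2.imwrite("pics/c1.png",cv2.resize(a[170:340,190:310],None,fx=3.5,fy=3.5,interpolation=cv2.INTER_CUBIC))
E
```

```text
scene push_face 0.65 [248.  243.5] [ 587.9 -164.4   73. ]
scene carriage_mid 0.75 [243.8 244.9] [ 570.3 -181.4   37. ]
scene bar_top 0.66 [388.4 272.5] [599.5 134.6  50. ]
scene round1_top 0.62 [433.9 280.3] [603.8 229.5  50. ]
scene slide 0.75 [247.2 271.2] [ 623.3 -163.9   18. ]
scene readout 0.9 [422.2 298.1] [635.2 210.7  25. ]
scene plug_gauge 0.67 [458.5 279. ] [580.3 283.5  29. ]
scene ring_gauge 0.77 [445.7 250.4] [498.3 256.8   8. ]
scene loupe 0.68 [280.7 188.5] [ 389.7 -135.7   17. ]
scene setting_ball 0.54 [218.6 191.7] [ 431.6 -273.7   31. ]
scene cleaner 0.96 [450.4 351.1] [752.8 270.5  42. ]
scene block_case 0.67 [403.7 354.9] [767.2 182.6  26. ]
side push_face 0.94 [386.9 289.3] [ 558.4 -187.5   73. ]
side carriage_mid 0.88 [387.6 290. ] [ 578.5 -173.7   37. ]
side bar_top 0.75 [385.7 289.8] [ 569.  -177.1   50. ]
side slide 0.8 [390.2 296.7] [ 583.4 -178.6   18. ]
side readout 0.8 [290.  168.5] [629.4 201.8  25. ]
side plug_gauge 0.65 [386.6 289.7] [ 582.1 -168.7   29. ]
side ring_gauge 0.3 [344.  157.4] [765.3 178.    8. ]
side loupe 0.63 [287.1 343.8] [ 389.1 -147.    17. ]
side setting_ball 0.76 [347.  400.6] [ 405.2 -279.5   31. ]
side cleaner 0.71 [316.6 131.3] [746.  260.9  42. ]
side block_case 0.8 [340.8 158. ] [743.2 163.4  26. ]
```

View pics/c1.png

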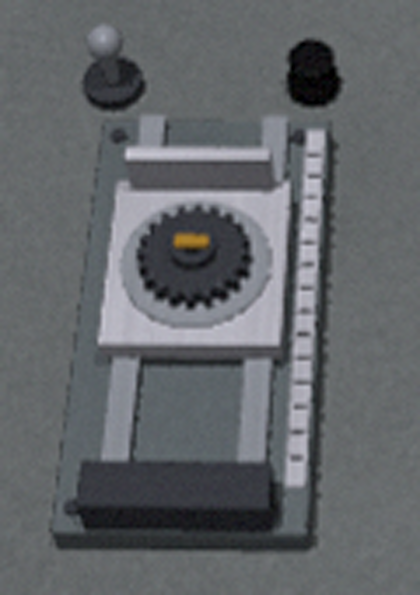

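```bash
python3 - <<'E'
from h import *
from scipy.optimize import least_squares
C=lambda L:np.array(L)/3.5+[190,170]
base=np.array([[-150,75,26],[-150,-75,26],[150,75,26],[150,-75,26]])
# scene: image right = +y
px=C([[330,124],[105,120],[312,540],[52,532],[275,462],[80,462],[271,506],[80,510]])
obj=np.r_[base,[[120,55,60],[120,-55,60],[150,55,60],[150,-55,60]]]
pp=C([[271,149],[127,148],[272,163],[127,162]])
po=np.array([[-60,45,91],[-60,-45,91],[-50,45,91],[-50,-45,91]],float)
def P(p,o,q=0):
    c,s=np.cos(p[2]),np.sin(p[2]);o=o+[q,0,0]
    return np.c_[p[0]+c*o[:,0]-s*o[:,1],p[1]+s*o[:,0]+c*o[:,1],o[:,2]]
f=lambda p:np.r_[proj("scene",P(p,obj))-px,proj("scene",P(p,po,p[3]))-pp].ravel()
r=least_squares(f,[600,-170,0,0],x_scale=[10,10,.1,10]);print(r.x,np.round(f(r.x).reshape(-1,2),1).tolist())
k=atz("scene",[[387,276],[411,279],[435,280],[460,281.5]],50);print(k)
print("bystanders",atz("scene",[[279,190],[223,195],[396,247],[451,251]],15))
p=r.x
print("pushface",P(p,np.array([[-60,0,73.]]),p[3]),"home",P(p,np.array([[-60,0,73.]]),80))
print(np.round(proj("side",P(p,base)),0).tolist())
E
```

```text
[ 6.00186756e+02 -1.68069755e+02  1.45245553e-01 -1.90732938e+01] [[0.6, -1.0], [-0.3, -0.2], [-0.3, -0.8], [-0.0, 0.7], [-0.0, 0.3], [0.9, -0.2], [0.3, 1.3], [-0.7, -0.4], [0.6, 0.1], [-0.2, 0.1], [0.0, -0.1], [-0.7, -0.1]]
[[608.29496056 132.50645194  50.        ]
 [607.90831784 182.31299605  50.        ]
 [602.77456114 231.67210635  50.        ]
 [598.53942018 283.14680899  50.        ]]
bystanders [[ 393.20194678 -139.26054969   15.        ]
 [ 427.70140037 -266.3482399    15.        ]
 [ 510.78914666  146.5461575    15.        ]
 [ 502.78625676  267.44189645   15.        ]]
pushface [[ 521.94607285 -179.51445981   73.        ]] home [[ 619.97616407 -165.17504687   73.        ]]
[[302.0, 311.0], [370.0, 371.0], [412.0, 220.0], [477.0, 262.0]]
```

carry_out --travel '[[0, 0, 0], [0, 0, 0], [0, 0, 0], [0, 0, 0], [0, 0, 0], [0, 0, 0], [-0.09, -1, 0], [-0.09, -1, 0], [-0.09, -1, 0], [-0.09, -1, 0], [-0.09, -1, 0], [-0.09, -1, 0], [-0.09, -1, 0], [-0.09, -1, 0], [-0.09, -1, 0], [-0.09, -1, 0], [-0.09, -1, 0], [-0.09, -1, 0], [-0.09, -1, 0], [-0.09, -1, 0]]' --angular '[[0, 0, -0.93], [0, 0, -0.93], [0, 0, -0.93], [0, 0, -0.93], [0, 0, -0.93], [0, 0, -0.93], [0, 0, 0], [0, 0, 0], [0, 0, 0], [0, 0, 0], [0, 0, 0], [0, 0, 0], [0, 0, 0], [0, 0, 0], [0, 0, 0], [0, 0, 0], [0, 0, 0], [0, 0, 0], [0, 0, 0], [0, 0, 0]]' --claw '[1, 1, 1, 1, 1, 1, 1, 1, 1, 1, 1, 1, 1, 1, 1, 1, 1, 1, 1, 1]'

```text
time_s: 3.9
ee_pos: [374.5, 177.8, 239.5]
ee_rot: [-0.23, 3.132, 0.0]
force: [0.8, -0.5, 0.1]
gripper_width: -0.1
grasp_force: 0.0
```

carry_out --travel '[[-0.08, -0.95, 0], [-0.08, -0.95, 0], [-0.08, -0.95, 0], [-0.08, -0.95, 0], [-0.08, -0.95, 0], [-0.08, -0.95, 0], [-0.08, -0.95, 0], [-0.08, -0.95, 0], [-0.08, -0.95, 0], [-0.08, -0.95, 0], [-0.08, -0.95, 0], [-0.08, -0.95, 0], [-0.08, -0.95, 0], [0, 0, 0], [0, 0, 0]]' --angular '[[0, 0, 0], [0, 0, 0], [0, 0, 0], [0, 0, 0], [0, 0, 0], [0, 0, 0], [0, 0, 0], [0, 0, 0], [0, 0, 0], [0, 0, 0], [0, 0, 0], [0, 0, 0], [0, 0, 0], [0, 0, 0], [0, 0, 0]]' --claw '[1, 1, 1, 1, 1, 1, 1, 1, 1, 1, 1, 1, 1, 1, 1]'

```text
time_s: 5.78
ee_pos: [459.1, -182.7, 239.2]
ee_rot: [0.23, -3.133, -0.001]
force: [-0.6, 0.4, -0.3]
gripper_width: 0.2
grasp_force: 0.0
```

```bash
python3 - <<'E'
from h import *
s=env.state();a=env.grab_frame("wrist");cv2.imwrite("pics/w1.png",a)
print(np.round(R.from_rotvec(s["ee_rot"]).as_matrix(),3).tolist())
c,sn=np.cos(.145),np.sin(.145)
for o in([-60-19,45,91],[-60-19,-45,91],[-150,75,26],[-150,-75,26],[150,75,26],[150,-75,26]):
  P=[600.2+c*o[0]-sn*o[1],-168.1+sn*o[0]+c*o[1],o[2]];print(o,np.round(proj("wrist",P,s),1))
E
```

```text
[[-0.989, -0.146, -0.0], [-0.146, 0.989, 0.0], [0.0, 0.001, -1.0]]
[-79, 45, 91] [[370.  292.6]]
[-79, -45, 91] [[262.  292.5]]
[-150, 75, 26] [[395.8 194.4]]
[-150, -75, 26] [[237.8 194.4]]
[150, 75, 26] [[381.1 445.8]]
[150, -75, 26] [[254.3 445.6]]
```

View pics/w1.png

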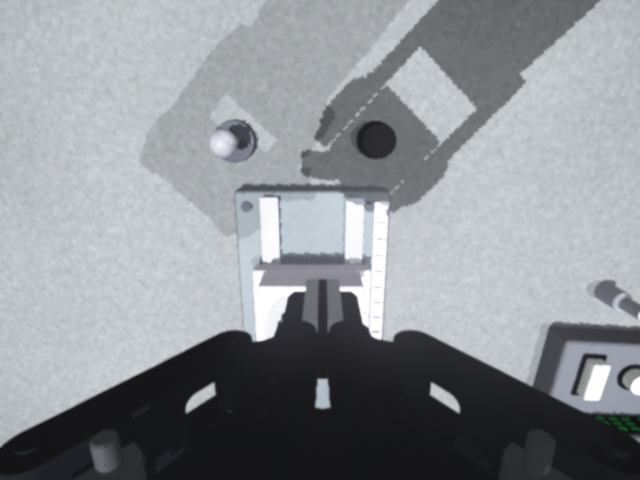

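```bash
python3 - <<'E'
import cv2
a=cv2.imread("pics/w1.png")
cv2.imwrite("pics/w1c.png",cv2.resize(a[175:325,225:405],None,fx=4,fy=4,interpolation=cv2.INTER_CUBIC))
E
```

```text
(no output)
```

View pics/w1c.png

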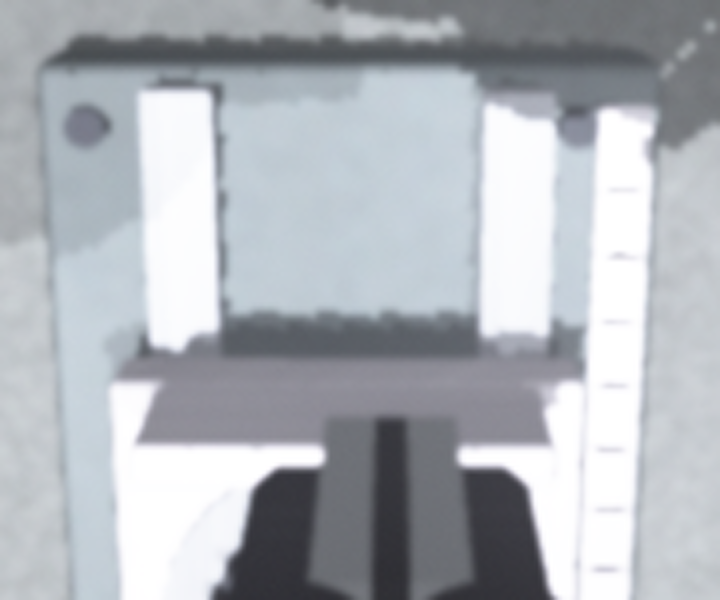

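carry_out --travel '[[0, -0.23, 0.7], [0, 0, 1], [0, 0, 1], [0, 0, 1], [0, 0, 1], [0, 0, 0.87], [-0.3, 0, 0], [-0.3, 0, 0], [-0.2, 0, 0], [0, 0, 0], [0, 0, 0]]' --angular '[[0, 0, 0], [0, 0, 0], [0, 0, 0], [0, 0, 0], [0, 0, 0], [0, 0, 0], [0, 0, 0], [0, 0, 0], [0, 0, 0], [0, 0, 0], [0, 0, 0]]' --claw '[1, 1, 1, 1, 1, 1, 1, 1, 1, 1, 1]'

```text
time_s: 7.2
ee_pos: [484.1, -186.6, 72.5]
ee_rot: [-0.23, 3.133, -0.001]
force: [0.5, 0.3, -0.1]
gripper_width: 0.3
grasp_force: 0.0
```

carry_out --travel '[[-0.1, 0, 0], [-0.1, 0, 0], [-0.1, 0, 0], [-0.1, 0, 0], [-0.1, 0, 0], [-0.1, 0, 0], [-0.1, 0, 0], [-0.1, 0, 0], [-0.1, 0, 0], [-0.1, 0, 0], [-0.1, 0, 0], [-0.1, 0, 0], [-0.1, 0, 0], [-0.1, 0, 0]]' --angular '[[0, 0, 0], [0, 0, 0], [0, 0, 0], [0, 0, 0], [0, 0, 0], [0, 0, 0], [0, 0, 0], [0, 0, 0], [0, 0, 0], [0, 0, 0], [0, 0, 0], [0, 0, 0], [0, 0, 0], [0, 0, 0]]' --claw '[1, 1, 1, 1, 1, 1, 1, 1, 1, 1, 1, 1, 1, 1]'

```text
time_s: 8.95
ee_pos: [525.7, -180.4, 72.1]
ee_rot: [0.23, -3.133, 0.0]
force: [-2.2, -0.6, 1.3]
gripper_width: -0.2
grasp_force: 1.3
```

carry_out --travel '[[-0.1, 0, 0], [-0.1, 0, 0], [-0.1, 0, 0], [-0.1, 0, 0], [-0.1, 0, 0], [-0.1, 0, 0], [-0.1, 0, 0], [-0.1, 0, 0], [-0.1, 0, 0], [-0.1, 0, 0], [-0.1, 0, 0], [-0.1, 0, 0], [-0.1, 0, 0], [-0.1, 0, 0], [-0.1, 0, 0]]' --angular '[[0, 0, 0], [0, 0, 0], [0, 0, 0], [0, 0, 0], [0, 0, 0], [0, 0, 0], [0, 0, 0], [0, 0, 0], [0, 0, 0], [0, 0, 0], [0, 0, 0], [0, 0, 0], [0, 0, 0], [0, 0, 0], [0, 0, 0]]' --claw '[1, 1, 1, 1, 1, 1, 1, 1, 1, 1, 1, 1, 1, 1, 1]'

```text
time_s: 10.82
ee_pos: [570.2, -173.9, 72.2]
ee_rot: [0.23, -3.133, 0.0]
force: [-2.1, -2.5, 0.3]
gripper_width: -0.0
grasp_force: 1.3
```

carry_out --travel '[[-0.07, 0, 0], [-0.07, 0, 0], [-0.07, 0, 0], [-0.07, 0, 0]]' --angular '[[0, 0, 0], [0, 0, 0], [0, 0, 0], [0, 0, 0]]' --claw '[1, 1, 1, 1]'

```text
time_s: 11.32
ee_pos: [578.5, -172.7, 72.2]
ee_rot: [0.23, -3.133, 0.0]
force: [-2.3, -2.2, 0.0]
gripper_width: -0.3
grasp_force: 1.3
```

carry_out --travel '[[-0.05, 0, 0], [-0.05, 0, 0], [-0.05, 0, 0]]' --angular '[[0, 0, 0], [0, 0, 0], [0, 0, 0]]' --claw '[1, 1, 1]'

```text
time_s: 11.7
ee_pos: [582.9, -171.9, 72.2]
ee_rot: [0.23, -3.133, -0.0]
force: [-1.8, -3.0, 1.1]
gripper_width: 0.0
grasp_force: 1.3
```

carry_out --travel '[[-0.05, 0, 0], [-0.05, 0, 0], [-0.05, 0, 0]]' --angular '[[0, 0, 0], [0, 0, 0], [0, 0, 0]]' --claw '[1, 1, 1]'

```text
time_s: 12.08
ee_pos: [585.7, -171.5, 72.2]
ee_rot: [0.231, -3.128, -0.001]
force: [-13.0, -3.9, 8.7]
gripper_width: -0.3
grasp_force: 7.1
```

carry_out --travel '[[-0.04, 0, 0], [0, 0, 0], [0, 0, 0], [0, 0, 0]]' --angular '[[0, 0, 0], [0, 0, 0], [0, 0, 0], [0, 0, 0]]' --claw '[1, 1, 1, 1]'

```text
time_s: 12.58
ee_pos: [585.7, -171.5, 72.2]
ee_rot: [0.23, -3.125, -0.001]
force: [-15.2, -4.9, 9.6]
gripper_width: 0.2
grasp_force: 8.0
```

```bash
python3 - <<'E'
from h import *
a=env.grab_frame("scene")
cv2.imwrite("pics/s2.png",cv2.resize(a[180:340,190:310],None,fx=3.5,fy=3.5,interpolation=cv2.INTER_CUBIC))
E
```

```text
(no output)
```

View pics/s2.png

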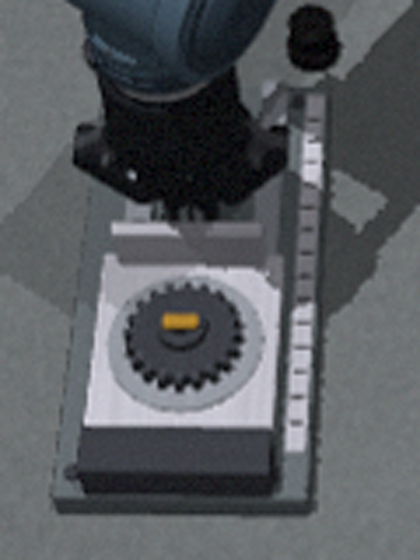

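```bash
python3 - <<'E'
from h import *
px=np.array([[111,224],[262,226],[111,235],[262,236]])/3.5+[190,180]
w=atz("scene",px,91);c,s=np.cos(.14525),np.sin(.14525)
d=w[:,:2]-[600.19,-168.07];print("slide x of plate corners",d@[c,s],"y",d@[-s,c])
k=atz("scene",[[387,276],[411,279],[435,280],[460,281.5]],50);print(k.mean(0))
E
```

```text
slide x of plate corners [1.80267309 2.47727629 9.53279661 9.49196999] y [-46.30755316  43.1161731  -45.54026317  43.53353281]
[604.37931493 207.40959083  50.        ]
```

carry_out --travel '[[0.05, 0, 0], [0.05, 0, 0], [0.05, 0, 0], [0.05, 0, 0], [0.05, 0, 0], [0.25, 0, 0], [0.35, 0, 0], [0, 0, 0], [0, 0, -0.8], [0, 0, -1], [0, 0, -1], [0, 0, -1], [0, 0, -0.5], [0, 0, 0]]' --angular '[[0, 0, 0], [0, 0, 0], [0, 0, 0], [0, 0, 0], [0, 0, 0], [0, 0, 0], [0, 0, 0], [0, 0, 0], [0, 0, 0], [0, 0, 0], [0, 0, 0], [0, 0, 0], [0, 0, 0], [0, 0, 0.76]]' --claw '[1, 1, 1, 1, 1, 1, 1, 1, 1, 1, 1, 1, 1, 1]'

```text
time_s: 14.38
ee_pos: [563.8, -175.2, 202.6]
ee_rot: [-0.102, 3.138, -0.002]
force: [0.2, 0.1, 1.1]
gripper_width: 0.1
grasp_force: 0.0
```

carry_out --travel '[[0, 0.5, 0], [0.03, 0.98, 0], [0.03, 0.98, 0], [0.03, 0.98, 0], [0.03, 0.98, 0], [0.03, 0.98, 0], [0.03, 0.98, 0], [0.03, 0.98, 0], [0.03, 0.98, 0], [0.03, 0.98, 0], [0.03, 0.98, 0], [0, 0, 0], [0, 0, 0]]' --angular '[[0, 0, 0], [0, 0, 0], [0, 0, 0], [0, 0, 0], [0, 0, 0], [0, 0, 0], [0, 0, 0], [0, 0, 0], [0, 0, 0], [0, 0, 0], [0, 0, 0], [0, 0, 0], [0, 0, 0]]' --claw '[1, 1, 1, 1, 1, 1, 1, 1, 1, 1, 1, 1, 1]'

```text
time_s: 16.0
ee_pos: [533.1, 132.8, 200.6]
ee_rot: [0.107, -3.139, 0.0]
force: [-0.9, 0.6, 1.1]
gripper_width: 0.0
grasp_force: 0.0
```

```bash
python3 - <<'E'
from h import *
s=env.state();a=env.grab_frame("wrist");cv2.imwrite("pics/w2.png",a)
print(np.round(s["ee_pos"],1),np.round(R.from_rotvec(s["ee_rot"]).as_matrix(),3).tolist(),s["force"])
y=np.array([-.065,.998]);o=np.array([604.38,207.41])
for t in(-75,-25,25,75): print(np.round(proj("wrist",[*(o+t*y),50],s),1))
b=env.grab_frame("scene");cv2.imwrite("pics/s3.png",cv2.resize(b[180:340,190:310],None,fx=3.5,fy=3.5,interpolation=cv2.INTER_CUBIC))
E
```

```text
[533.1 132.8 200.6] [[-0.998, -0.068, -0.001], [-0.068, 0.998, -0.0], [0.001, -0.0, -1.0]] [-0.89401594  0.59737314  1.0859135 ]
[[317.  305.6]]
[[375.9 305.7]]
[[434.5 305.7]]
[[492.8 305.6]]
```

View pics/w2.png

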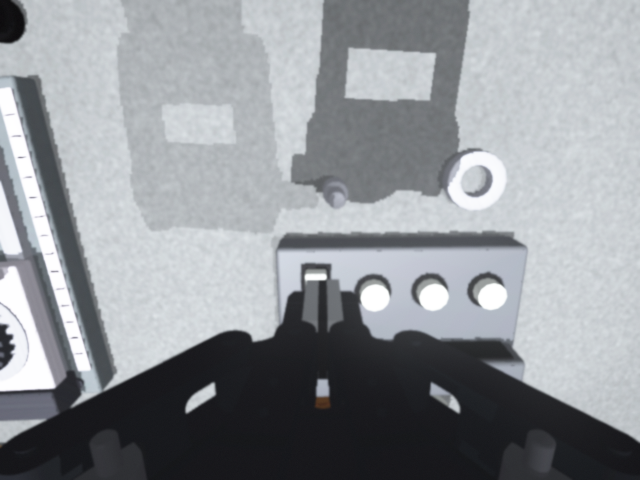

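View pics/s3.png

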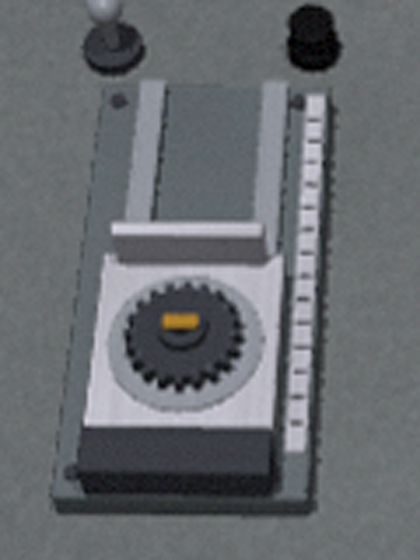

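```bash
python3 - <<'E'
from h import *
s=env.state()
print(atz("wrist",[[316.5,298],[375,297],[433,295],[491,294]],50,s))
t=(R.from_rotvec(s["ee_rot"]).inv().apply(atz("wrist",[[316.3,298]],50,s)[0]-s["ee_pos"]));print(t)
print(proj("wrist",np.array(s["ee_pos"])+[0,0,-8],s))
E
```

```text
[[602.7461353  131.06990054  50.        ]
 [598.60157581 180.27577545  50.        ]
 [593.63790859 229.01083649  50.        ]
 [589.64874388 278.13876403  50.        ]]
[-69.14992801  -5.94604853 150.85330282]
[[324.04480081 299.33753177]]
```

carry_out --travel '[[-0.76, -0.2, 0], [-0.76, 0, 0], [-0.76, 0, 0], [0, 0, 0.8], [0, 0, 1], [0, 0, 1], [0, 0, 1], [0, 0, 0.4], [0, 0, 0.2], [0, 0, 0], [0, 0, 0]]' --angular '[[0, 0, 0], [0, 0, 0], [0, 0, 0], [0, 0, 0], [0, 0, 0], [0, 0, 0], [0, 0, 0], [0, 0, 0], [0, 0, 0], [0, 0, 0], [0, 0, 0]]' --claw '[1, 1, 1, 1, 1, 1, 1, 1, 1, 1, 1]'

```text
time_s: 17.48
ee_pos: [603.1, 131.4, 70.5]
ee_rot: [-0.105, 3.138, -0.0]
force: [-0.8, -0.5, 0.7]
gripper_width: 0.2
grasp_force: 0.0
```

carry_out --travel '[[0, 0, 0.1], [0, 0, 0.1], [0, 0, 0.1], [0, 0, 0.1], [0, 0, 0.07], [0, 0, 0]]' --angular '[[0, 0, 0], [0, 0, 0], [0, 0, 0], [0, 0, 0], [0, 0, 0], [0, 0, 0]]' --claw '[1, 1, 1, 1, 1, 1]'

```text
time_s: 18.23
ee_pos: [602.2, 131.4, 55.2]
ee_rot: [0.105, -3.139, 0.0]
force: [-1.3, 0.3, 2.8]
gripper_width: 0.1
grasp_force: 1.4
```

carry_out --travel '[[0, 0, 0.05], [0, 0, 0.05], [0, 0, 0.03], [0, 0, 0], [0, 0, 0]]' --angular '[[0, 0, 0], [0, 0, 0], [0, 0, 0], [0, 0, 0], [0, 0, 0]]' --claw '[1, 1, 1, 1, 1]'

```text
time_s: 18.85
ee_pos: [602.2, 131.4, 51.6]
ee_rot: [0.105, -3.14, 0.0]
force: [-3.3, -0.5, 5.9]
gripper_width: -0.1
grasp_force: 3.1
```

carry_out --travel '[[0, 0, 0.05], [0, 0, 0], [0, 0, 0]]' --angular '[[0, 0, 0], [0, 0, 0], [0, 0, 0]]' --claw '[1, 1, 1]'

```text
time_s: 19.23
ee_pos: [602.3, 131.5, 50.4]
ee_rot: [0.105, -3.14, 0.0]
force: [-3.4, -0.2, 8.0]
gripper_width: -0.0
grasp_force: 3.8
```

carry_out --travel '[[0, 0, -0.15], [0, 0, -0.3], [0, 0, -0.8], [0, 0, -1], [0, 0, -1], [0, 0, -1], [0, 0, -1], [0, 0, 0], [0.8, 0, 0], [0.8, 0, 0], [0.8, 0, 0], [0, 0, 0], [0, 0, 0]]' --angular '[[0, 0, 0], [0, 0, 0], [0, 0, 0], [0, 0, 0], [0, 0, 0], [0, 0, 0], [0, 0, 0], [0, 0, 0], [0, 0, 0], [0, 0, 0], [0, 0, 0], [0, 0, 0], [0, 0, 0]]' --claw '[1, 1, 1, 1, 1, 1, 1, 1, 1, 1, 1, 1, 1]'

```text
time_s: 20.85
ee_pos: [530.7, 126.5, 206.6]
ee_rot: [0.105, -3.14, 0.0]
force: [-0.6, 0.6, -0.4]
gripper_width: -0.2
grasp_force: 0.0
```

```bash
python3 - <<'E'
from h import *
a=env.grab_frame("scene");cv2.imwrite("pics/s4.png",cv2.resize(a[170:375,190:490],None,fx=2.6,fy=2.6,interpolation=cv2.INTER_CUBIC))
E
```

```text
(no output)
```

View pics/s4.png

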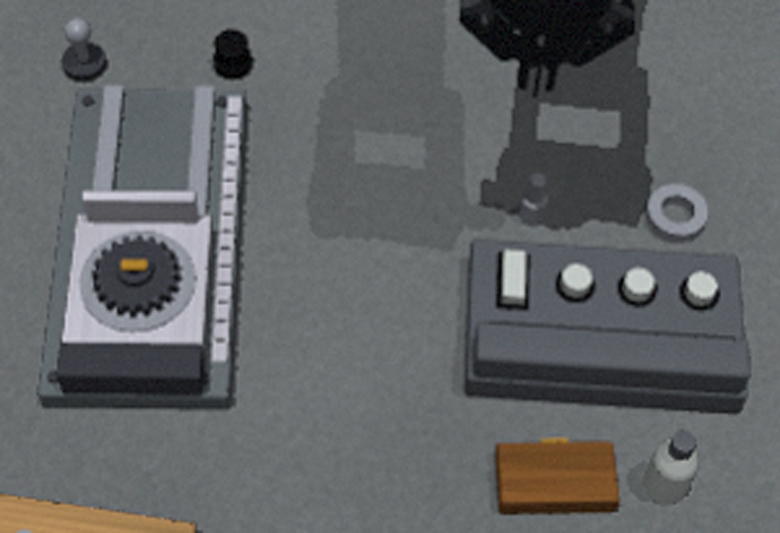

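The picture shows the carriage against its stop, all four keys up, and every loose thing still where it stood. The gripper is clear of everything.

```bash
python3 -c "
from bench import env
print(env.job_done())"
```

```text
the job is handed in; nothing more can be done
None
```

The job is handed in: I pushed the carriage home against its stop (about 15 N), then pressed the bar key (about 8 N); it came back up, and the last picture shows the round keys up, nothing loose moved and the arm clear; the judge returned no verdict.

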